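# Sleeve the wax trees with their casting flasks

## Task

Get the casting tray ready for investing: lower over each of the three wax trees the steel flask that fits the rim of its rubber base and is tall enough to cover it, seated fully down and upright inside the rim, without dropping it or knocking the wax. Leave the short steel collar and the beaker, which belong to no tree, where they stand.

Things in the scene. Friction and masses are not known exactly. Their poses are not given: they have to be found in the camera images.
- flask_small_center (a point): centre, half-way up, of a loose casting flask: plain upright steel tube open at both ends, outside diameter 44, wall 2.5, height 60 mm, 0.12 to 0.34 kg, a weld seam down its side; z along its axis
- flask_tall_center (a point): centre, half-way up, of a loose casting flask: plain upright steel tube open at both ends, outside diameter 54, wall 2.5, height 85 mm, 0.12 to 0.34 kg, a weld seam down its side; z along its axis
- flask_wide_center (a point): centre, half-way up, of a loose casting flask: plain upright steel tube open at both ends, outside diameter 64, wall 2.5, height 70 mm, 0.12 to 0.34 kg, a weld seam down its side; z along its axis
- short_collar_center (a point): centre, half-way up, of a look-alike: steel tube like the flasks, outside diameter 54, wall 2.5, only 36 mm high (lower than every wax tree); loose
- beaker_center (a point): centre, half-way up, of a look-alike: upright aluminium beaker 62 mm high, tapered from 42 mm at its closed bottom to 56 mm at its rolled rim; loose
- tree_small: green wax tree (two tiers of small studs on a stem) standing in a round black rubber base on the steel tray, fixed; the origin is on the axis, at the level of the flat seat inside the base, on which a flask stands (about 8 mm above the bench); z up along the stem. The tree is 42 mm high above the seat and 22 mm across; the rim round the seat stands 9.5 mm above it, 49 mm across inside at the seat, flaring to 60 mm at its lip
- tree_tall: green wax tree (three tiers of drop pendants on a stem) standing in a round black rubber base on the steel tray, fixed; the origin is on the axis, at the level of the flat seat inside the base, on which a flask stands (about 8 mm above the bench); z up along the stem. The tree is 66 mm high above the seat and 31 mm across; the rim round the seat stands 9.5 mm above it, 59 mm across inside at the seat, flaring to 70 mm at its lip
- tree_wide: green wax tree (two tiers of finger rings on a stem) standing in a round black rubber base on the steel tray, fixed; the origin is on the axis, at the level of the flat seat inside the base, on which a flask stands (about 8 mm above the bench); z up along the stem. The tree is 52 mm high above the seat and 41 mm across; the rim round the seat stands 9.5 mm above it, 69 mm across inside at the seat, flaring to 80 mm at its lip
- tray: round shallow steel tray, 208 mm across, rim 13 mm high, fixed to the bench, in which the three rubber bases stand 55 mm from its centre; origin at the centre of its underside
There are look-alikes about, which are no part of the job. Leave any yellow look-alike of the part that bears flask_small_center alone. Leave any yellow look-alike of the part that bears flask_tall_center alone.

How it is judged:
At the end, for the whole second after the job is handed in: Each of the three flasks stands released and at rest over its own tree: its axis within 8 mm of the tree's, its lower edge on the base's seat within 3 mm, upright within 0.06 rad; the short collar and the beaker stand upright within 30 mm of where they were (horizontal distance between flask_small_center and tree_small below 0.008 m and z of flask_small_center in the frame of tree_small between 0.027 and 0.033 m and angle between each of flask_small_center, flask_tall_center, flask_wide_center's own z axis and vertical below 0.06 rad and linear speed of each of flask_small, flask_tall, flask_wide below 0.01 m/s and horizontal distance between flask_tall_center and tree_tall below 0.008 m and z of flask_tall_center in the frame of tree_tall between 0.0395 and 0.0455 m and horizontal distance between flask_wide_center and tree_wide below 0.008 m and z of flask_wide_center in the frame of tree_wide between 0.032 and 0.038 m and distance of each of short_collar_center, beaker_center from where it was at the start of the episode below 0.03 m and angle between each of short_collar_center, beaker_center's own z axis and vertical below 0.1 rad); the robot touches nothing.
It fails at once if wax is knocked or pressed (over 2 N on a tree) (contact force between any of tree_small, tree_tall, tree_wide and anything else above 2 N).
It fails at once if a flask is dropped over its tree instead of lowered (faster than 0.5 m/s) ((horizontal distance between flask_small_center and tree_small below 0.02 m and z of flask_small_center in the frame of tree_small below 0.072 m and linear speed of flask_small above 0.5 m/s) or (horizontal distance between flask_tall_center and tree_tall below 0.02 m and z of flask_tall_center in the frame of tree_tall below 0.1085 m and linear speed of flask_tall above 0.5 m/s) or (horizontal distance between flask_wide_center and tree_wide below 0.02 m and z of flask_wide_center in the frame of tree_wide below 0.087 m and linear speed of flask_wide above 0.5 m/s)).
It fails at once if the short collar or the beaker is moved 30 mm or tipped (distance of any of short_collar_center, beaker_center from where it was at the start of the episode above 0.03 m or angle between any of short_collar_center, beaker_center's own z axis and vertical above 0.3 rad).
It also fails if it takes over 96 s, if anything falls off the work surface, if the arm or the gripper's body presses on something with over 40 N, if the wrist force passes 120 N, or if a joint passes its speed limit or range.

## Robot

A 6-joint arm with a two-finger parallel gripper is mounted at the origin on the work surface; the furniture and walls round the work are solid. World frame = base frame: x ahead of the robot, y to its left, z up, the work surface at z = 0. Lengths are in m, angles in rad, forces in N, time in s.
With the tool pointing down it reaches from about 0.275 to 0.875 m from the base axis. Payload 12.5 kg.
Tool frame: the origin (TCP) lies midway between the tips of the shut fingers; the grasp point (between the pads) lies 19 mm behind it (env.hold_point_z is the distance from the TCP to the grasp point, in m); z points along the fingers, y is the line along which they close (so a half turn about z gives the same grasp; the last joint's range is limited). The gripper opens to 85 mm and grips with 20 to 120 N. Pads are 22 mm wide; open, the fingers measure 114 mm over their backs; the gripper's body (76 mm by 85 mm) begins 54 mm behind the grasp point. The pads swing forward as they close: fully open they stand 13 mm farther back than shut.
Start: joints at [1.105, 0.351, 1.652, -0, 1.139, -0.085], TCP at [0.204, 0.511, 0.231] pointing down, gripper open.
Joint ranges: [-2.75, 2.75], [-0.79, 2.1], [0.01, 2.65], [-1.57, 4.71], [0.07, 3.14], [-2.87, 2.87]. Speed limits (rad/s): [2.22, 2.22, 2.79, 3.14, 3.14, 3.14].

## Interface

Orientations are given as a unit quaternion [w, x, y, z].
In Python, from rig import sensors, viewer, job, env gives the robot as it stands.
- The arm moves only by the tool play_rows, never from a script. Its argument "series" is a list of rows, each an object of numbers: "claw": the opening, from 0 (shut) to 1 (fully open); "dx", "dy", "dz": the shift along the tool's x, y, z normalised to -1 to 1, where 1 is 300 mm; "spin": the turn about the tool's z normalised to -1 to 1, where 1 is 45 degrees. A call has 1 to 8 rows; each row is the pose to reach, as a shift and turn from the pose commanded when the call began, along the tool's axes at that moment; what a row does not reach only later rows make up. A row lasts 1/12 s, in which the tool goes at most 41.7 mm and 7.16 degrees, less where a joint would pass 70% of its speed; a pose out of reach is approached as far as the arm can. A call with a number of a shift or a turn outside -1 to 1 is refused whole. A call with a gripper value outside its range is refused whole. The fingers move at their own pace and stop on an object; "grip_force" is the grip in N (left out, the last holds). Time passes only in rows, so rows that repeat a pose let the fingers close. It gives the time, the measured TCP pose, the force, the opening and the grip force at its end, in the units of the state.
- sensors.read_state(): the state, without advancing time (a new reading comes with each control period).
- viewer.grab_frame(name): name is "side" or "top"; returns a dict with "color" (480x640x3 uint8, red, green, blue), "K" (3x3 intrinsics, pixels), "k1" (the pictures are not rectified: a ray, as slopes to the right and down, at radius r is drawn at 1 + k1 r^2 times it, then the intrinsics apply), "R" (3x3) and "t" (3): a world point X has camera coordinates R X + t. Camera axes: x right, y down, z forward; pixel columns grow to the right and rows downward; lengths in m; the calibration is good to about 2 mm. A picture is of the moment at which its call begins. There is no depth.
- job.sign_off(): hands the job in; it is judged then, once.
Trained networks look in a picture, given as the dict that the camera call returned (one of the last four; its "shot" number tells which), for a name from the list of things; names that differ only in an ending like _2 or _b are one class to them, and where a whole thing is asked for, a point or a joint stands for the part that bears it (a point fixed in the world has none). Each returns a list of dicts, best first, with "p" (0 to 1); they miss things now and then, are a little off and sometimes report something else, mostly with a low value. They report only what shows in the picture. A call takes as long as a camera call. They do not tell look-alikes from the thing itself.
- viewer.boxes_of(picture, label): "box" ([left, top, right, bottom] in pixels, round what is visible of it).
- viewer.pinpoint(picture, label): "at" ([column, row] in pixels: a listed point, or the origin of a listed thing).
The state is a dict: "time_s": time; "qpos": joint angles; "joint_velocities": joint speeds; "joint_torque": joint torques, N m; "position": TCP position; "eef_rot": TCP orientation; "force": force on the tool from outside, world axes, zero at the start; "torque": the same for the moment, N m; "opening": finger opening in m; "gripper_force": force on a finger pad.
Only numpy, scipy, OpenCV 4.12 (cv2) and the standard library are available. Lean on these libraries where they do the work, as an engineer would, in place of code of your own. Each camera call takes 0.05 s, during which the arm holds its last target. There are 200 camera calls.

## Working session

There is one attempt and no reset: what is moved stays moved. The work goes in short steps, Python scripts to look and compute and a tool call to move; the robot and the scene stay as the last step left them, time stands still between calls to the robot, and variables do not carry over. Pictures are saved under pics/ and viewed, at most 14 in all, crops included, and the job is handed in when it is done.

Besides the shell and the picture viewer there is one more tool, called after "Call:" in YAML: its name, and indented under it one key for each argument. play_rows: Moves the arm, as the interface text tells. Scaled input: -1 to 1 covers 300 mm each way for a shift and 45 degrees each way for a turn. Its arguments: {"type":"object","properties":{"series":{"type":"array"},"grip_force":{"type":"number"}},"required":["series"]}

```bash
mkdir -p pics; ls
cat > h.py <<'E'
import numpy as np, cv2
from rig import sensors, viewer, job, env
def ray(f,px):
    K=np.array(f["K"],float);p=[(px[0]-K[0,2])/K[0,0],(px[1]-K[1,2])/K[1,1]]
    rd=np.hypot(*p);r=rd
    for _ in range(30): r=rd/(1+f["k1"]*r*r)
    s=r/rd if rd>0 else 1
    R=np.array(f["R"]);t=np.array(f["t"])
    return -R.T@t, R.T@np.array([p[0]*s,p[1]*s,1.])
def atz(f,px,z):
    o,d=ray(f,px); return o+d*(z-o[2])/d[2]
def proj(f,X):
    c=np.array(f["R"])@np.array(X)+np.array(f["t"]);x,y=c[0]/c[2],c[1]/c[2];g=1+f["k1"]*(x*x+y*y)
    K=np.array(f["K"]);return np.array([K[0,0]*x*g+K[0,2],K[1,1]*y*g+K[1,2]])
def tri(f1,p1,f2,p2):
    A=[];b=[]
    for f,p in((f1,p1),(f2,p2)):
        o,d=ray(f,p);d=d/np.linalg.norm(d);P=np.eye(3)-np.outer(d,d);A.append(P);b.append(P@o)
    A=np.vstack(A);b=np.hstack(b);x=np.linalg.lstsq(A,b,rcond=None)[0];return x,np.linalg.norm(A@x-b)
def save(f,n): cv2.imwrite(f"pics/{n}.png",f["color"][:,:,::-1])
Z=dict(flask_small_center=.03,flask_tall_center=.0425,flask_wide_center=.035,short_collar_center=.018,beaker_center=.031,tree_small=.008,tree_tall=.008,tree_wide=.008,tray=0)
E
python3 - <<'E'
from h import *
fs=viewer.grab_frame("side");ft=viewer.grab_frame("top");save(fs,"s0");save(ft,"t0")
print([ (-np.array(f["R"]).T@f["t"]).round(3) for f in (fs,ft)], sensors.read_state()["eef_rot"])
for n,z in Z.items():
    for c,f in (("top",ft),("side",fs)):
        print(n,c,[(np.round(r["at"]).astype(int).tolist(),round(r["p"],2),atz(f,r["at"],z)[:2].round(4).tolist()) for r in viewer.pinpoint(f,n)[:4]])
E
```

```text
pics
[array([0.427, 0.71 , 0.767]), array([0.449, 0.012, 1.046])] [-1.40385970e-04  1.89247468e-01  9.81929289e-01 -4.97983718e-04]
flask_small_center top [([435, 169], 0.68, [0.6429, -0.248]), ([409, 305], 0.65, [0.3264, -0.1797])]
flask_small_center side [([388, 203], 0.9, [0.325, -0.1792]), ([254, 173], 0.67, [0.6436, -0.2606])]
flask_tall_center top [([208, 274], 0.74, [0.4047, 0.2842]), ([390, 204], 0.6, [0.5609, -0.1374])]
flask_tall_center side [([351, 380], 0.89, [0.395, 0.2794]), ([281, 204], 0.68, [0.5611, -0.1395]), ([237, 207], 0.3, [0.6553, -0.1213])]
flask_wide_center top [([436, 217], 0.74, [0.5308, -0.2473]), ([394, 253], 0.39, [0.447, -0.1459])]
flask_wide_center side [([297, 180], 0.6, [0.5373, -0.2363])]
short_collar_center top [([391, 165], 0.73, [0.6577, -0.1459]), ([388, 203], 0.43, [0.5658, -0.1375])]
short_collar_center side [([235, 206], 0.64, [0.6693, -0.1516]), ([250, 173], 0.55, [0.6545, -0.2749])]
beaker_center top [([391, 254], 0.67, [0.4454, -0.1414])]
beaker_center side [([336, 214], 0.93, [0.4397, -0.1298])]
tree_small top [([436, 169], 0.54, [0.6477, -0.2567]), ([336, 209], 0.48, [0.5541, -0.014])]
tree_small side [([278, 255], 0.68, [0.5542, -0.0171])]
tree_tall top [([325, 247], 0.39, [0.4643, 0.0122])]
tree_tall side [([249, 172], 0.74, [0.6615, -0.2942]), ([320, 266], 0.48, [0.4634, 0.0047])]
tree_wide top [([296, 220], 0.45, [0.5297, 0.0824])]
tree_wide side [([285, 291], 0.49, [0.5269, 0.079])]
tray top [([319, 224], 0.64, [0.519, 0.0267])]
tray side [([296, 273], 0.77, [0.5118, 0.023])]
```

View pics/s0.png

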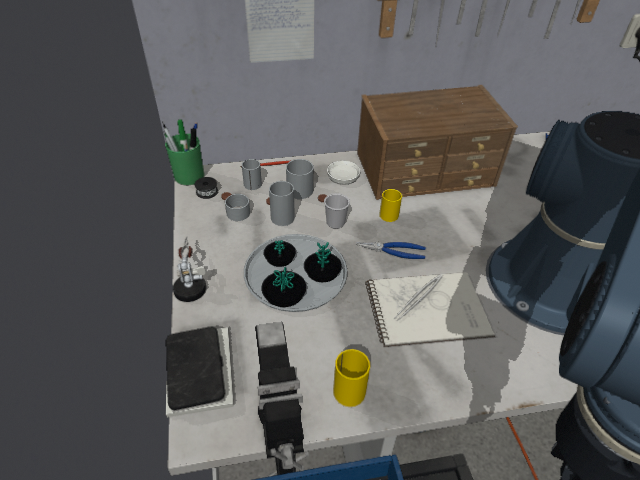

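View pics/t0.png

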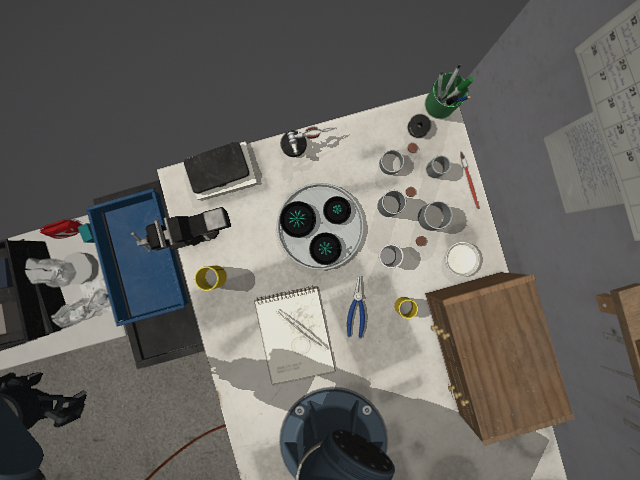

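The small grey flask is at side (252,174) and top (437,168); its yellow look-alike is at side (391,205). The tall one is at side (282,203) and top (391,204), with a yellow look-alike at (351,380). The wide one is at side (300,180) and top (436,216). The short collar at (237,207) and beaker at (336,212) stay put. I'll choose the grey flasks, then refine and check them in a close crop with the models overlaid.

```bash
cat >> h.py <<'E'
D=dict(flask_small_center=(.022,.06),flask_tall_center=(.027,.085),flask_wide_center=(.032,.07),short_collar_center=(.027,.036),beaker_center=(.028,.062))
def circ(img,f,c,r,z,off,s,col=(0,255,0)):
    P=np.array([proj(f,[c[0]+r*np.cos(a),c[1]+r*np.sin(a),z]) for a in np.linspace(0,6.3,60)])
    cv2.polylines(img,[((P-off+.5)*s-.5).round().astype(int)],True,col,1)
E
python3 - <<'E'
from h import *
fs=viewer.grab_frame("side");ft=viewer.grab_frame("top")
G={'flask_small_center':(.643,-.252),'flask_tall_center':(.561,-.1385),'flask_wide_center':(.534,-.242),'short_collar_center':(.661,-.147),'beaker_center':(.443,-.136),'tree_small':(.554,-.0155),'tree_tall':(.464,.0085),'tree_wide':(.5285,.081)}
for n,g in G.items():
    z=Z[n];e=[]
    pts=[]
    for f in(ft,fs):
        rs=viewer.pinpoint(f,n)
        q=proj(f,[*g,z]); rs=[r for r in rs if np.linalg.norm(np.array(r["at"])-q)<12]
        pts.append(rs[0]["at"] if rs else None)
    if None not in pts: print(n,*[x.round(4) for x in tri(ft,pts[0],fs,pts[1])])
def panel(f,off,w,h,s):
    im=np.ascontiguousarray(f["color"][off[1]:off[1]+h,off[0]:off[0]+w,::-1])
    im=cv2.resize(im,None,fx=s,fy=s,interpolation=cv2.INTER_CUBIC)
    for n,(r,hh) in D.items(): circ(im,f,G[n],r,hh,np.array(off),s)
    for n,r in(('tree_small',.03),('tree_tall',.035),('tree_wide',.04)): circ(im,f,G[n],r,.0175,np.array(off),s,(0,0,255))
    return im
a=panel(ft,(270,145),195,130,4);cv2.imwrite("pics/c1.png",a)
b=panel(fs,(215,150),150,150,4);cv2.imwrite("pics/c2.png",b)
E
```

```text
flask_small_center [ 0.6463 -0.256   0.0266] 0.0077
flask_tall_center [ 0.5594 -0.1321  0.0569] 0.0018
flask_wide_center [ 0.5331 -0.2453  0.0307] 0.0011
short_collar_center [ 0.6624 -0.1426  0.0202] 0.0032
beaker_center [ 0.4408 -0.136   0.0243] 0.0006
tree_small [ 0.5504 -0.0165  0.005 ] 0.0053
tree_tall [0.4602 0.0131 0.0142] 0.002
tree_wide [0.531  0.0782 0.0199] 0.0025
```

View pics/c1.png

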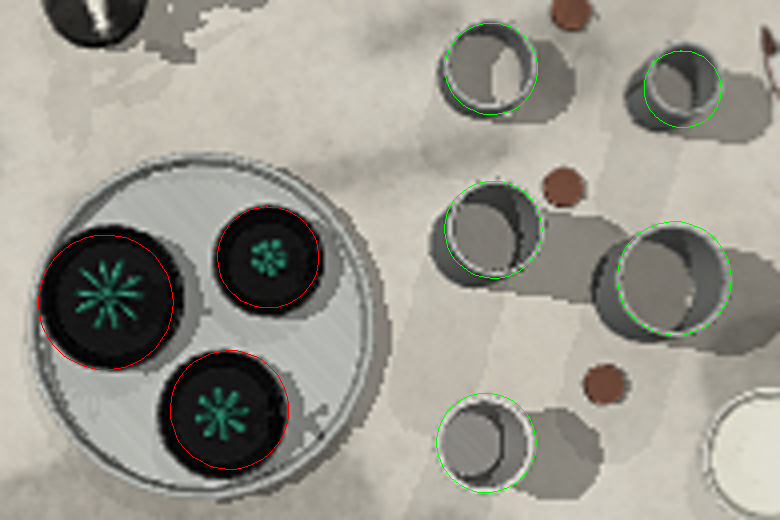

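View pics/c2.png

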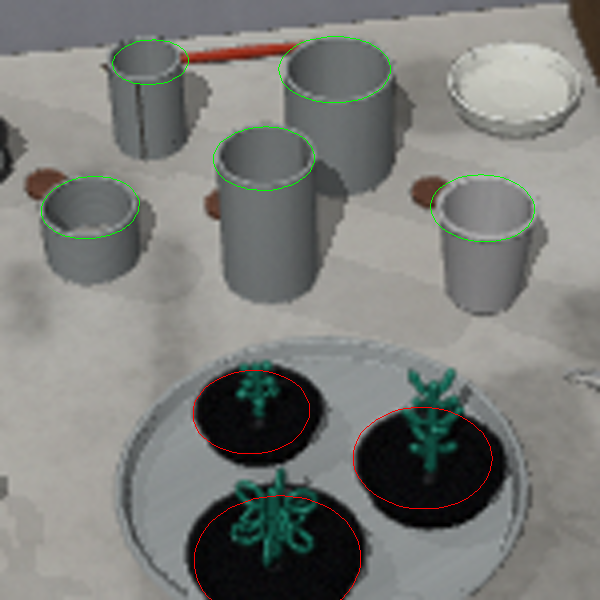

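```bash
cat > fit.py <<'E'
from h import *
from scipy.optimize import minimize
def cp(f,c,r,z): return np.array([proj(f,[c[0]+r*np.cos(a),c[1]+r*np.sin(a),z]) for a in np.linspace(0,2*np.pi,72,endpoint=False)],np.float32)
def edges(f):
    g=cv2.cvtColor(f["color"],cv2.COLOR_RGB2GRAY);g=cv2.GaussianBlur(g,(0,0),1).astype(np.float32)
    return np.hypot(cv2.Sobel(g,-1,1,0),cv2.Sobel(g,-1,0,1))
def samp(e,P): return np.minimum(cv2.remap(e,P[:,0:1],P[:,1:2],cv2.INTER_LINEAR),80).mean()
def fitrim(fs,g,r,z,rad=.01):
    E=[edges(f) for f in fs]
    s=lambda c:-sum(samp(e,cp(f,c,r,z))+.7*samp(e,cp(f,c,r-.0025,z)) for e,f in zip(E,fs))
    b=min(((s((g[0]+a,g[1]+b)),g[0]+a,g[1]+b) for a in np.arange(-rad,rad+1e-4,.001) for b in np.arange(-rad,rad+1e-4,.001)))
    m=minimize(s,b[1:],method="Nelder-Mead",options=dict(initial_simplex=[b[1:],(b[1]+.001,b[2]),(b[1],b[2]+.001)]))
    return m.x.round(4),round(-m.fun,1)
def fitbase(fs,g,lip):
    M=[(f["color"].max(2)<50) for f in fs]
    def s(p):
        t=0
        for m,f in zip(M,fs):
            P=np.vstack([cp(f,p,p[2],.0175),cp(f,p,p[2],.001)]);h=cv2.convexHull(P)
            k=np.zeros(m.shape,np.uint8);cv2.fillConvexPoly(k,np.round(h*16).astype(np.int32),1,shift=4);k=k>0
            q=cv2.fillConvexPoly(np.zeros(m.shape,np.uint8),np.round(cv2.convexHull(cp(f,p,lip+.012,.01))).astype(np.int32),1)>0
            t+=(k^(m&q)).sum()
        return t
    x0=[*g,lip+.003]
    return minimize(s,x0,method="Nelder-Mead",options=dict(initial_simplex=[x0,[x0[0]+.004,*x0[1:]],[x0[0],x0[1]+.004,x0[2]],[*g,lip+.006]]))
E
python3 - <<'E'
from fit import *
fs=viewer.grab_frame("side");ft=viewer.grab_frame("top")
G={'flask_small_center':(.645,-.252),'flask_tall_center':(.561,-.1385),'flask_wide_center':(.534,-.242),'short_collar_center':(.661,-.147),'beaker_center':(.443,-.136)}
for n,g in G.items():
    r,h=D[n];print(n,[fitrim(F,g,r,h) for F in([ft],[fs],[ft,fs])])
for n,g,l in(('tree_small',(.554,-.0155),.03),('tree_tall',(.464,.0085),.035),('tree_wide',(.5285,.081),.04)):
    print(n,[(m.x.round(4),m.fun) for m in(fitbase(F,g,l) for F in([ft],[fs],[ft,fs]))])
E
```

```text
flask_small_center [(array([ 0.6497, -0.2504]), np.float64(133.7)), (array([ 0.6439, -0.2536]), np.float64(105.9)), (array([ 0.6482, -0.2508]), np.float64(233.5))]
flask_tall_center [(array([ 0.5621, -0.1375]), np.float64(133.1)), (array([ 0.5606, -0.1372]), np.float64(103.1)), (array([ 0.5608, -0.1374]), np.float64(235.7))]
flask_wide_center [(array([ 0.5337, -0.2384]), np.float64(133.7)), (array([ 0.5292, -0.243 ]), np.float64(113.0)), (array([ 0.5331, -0.2382]), np.float64(239.7))]
short_collar_center [(array([ 0.656 , -0.1385]), np.float64(134.8)), (array([ 0.6596, -0.1474]), np.float64(113.2)), (array([ 0.6624, -0.1463]), np.float64(234.7))]
beaker_center [(array([ 0.4412, -0.1373]), np.float64(131.9)), (array([ 0.4409, -0.1343]), np.float64(126.2)), (array([ 0.4419, -0.1357]), np.float64(251.3))]
tree_small [(array([ 0.5522, -0.0161,  0.031 ]), np.float64(53.0)), (array([ 0.551 , -0.0214,  0.0278]), np.float64(106.0)), (array([ 0.5521, -0.017 ,  0.0306]), np.float64(246.0))]
tree_tall [(array([0.4613, 0.0129, 0.0364]), np.float64(85.0)), (array([0.4595, 0.0073, 0.0336]), np.float64(145.0)), (array([0.4605, 0.0128, 0.036 ]), np.float64(351.0))]
tree_wide [(array([0.5315, 0.0776, 0.0413]), np.float64(107.0)), (array([0.531 , 0.0717, 0.0385]), np.float64(275.0)), (array([0.5314, 0.0753, 0.0402]), np.float64(512.0))]
```

```bash
cat >> h.py <<'E'
from scipy.spatial.transform import Rotation as Ro
def go(*wps):
    """normalised row values to reach (x,y,z,tool-y angle deg) from the present pose"""
    s=sensors.read_state();q=s["eef_rot"];R=Ro.from_quat([q[1],q[2],q[3],q[0]]).as_matrix()
    a=np.degrees(np.arctan2(R[1,1],R[0,1]));print("now",np.round(s["position"],4),round(a,2),"tilt",R[:2,2].round(4),"F",np.round(s["force"],1),"open",round(s["opening"],4),"t",round(s["time_s"],2))
    for w in wps: print(w,(R.T@(np.array(w[:3])-s["position"])/.3).round(3),round(-((w[3]-a+180)%360-180)/45,3))
E
python3 -c "
from h import *
go((.33,.29,.231,27),(.45,.08,.231,-14),(.561,-.137,.231,-55))"
```

```text
now [0.2044 0.5106 0.2313] 68.18 tilt [ 0. -0.] F [0.3 0.1 0.1] open 0.0851 t 2.0
(0.33, 0.29, 0.231, 27) [-0.662 -0.527  0.001] 0.915
(0.45, 0.08, 0.231, -14) [-1.294e+00 -1.028e+00  1.000e-03] 1.826
(0.561, -0.137, 0.231, -55) [-1.906e+00 -1.562e+00  1.000e-03] 2.737
```

Call:
play_rows:
  series:
    - {"claw": 1, "dx": -0.66, "dy": -0.53, "dz": 0, "spin": 0.91}
    - {"claw": 1, "dx": -0.66, "dy": -0.53, "dz": 0, "spin": 0.91}
    - {"claw": 1, "dx": -0.66, "dy": -0.53, "dz": 0, "spin": 0.91}
    - {"claw": 1, "dx": -0.66, "dy": -0.53, "dz": 0, "spin": 0.91}
    - {"claw": 1, "dx": -0.66, "dy": -0.53, "dz": 0, "spin": 0.91}
    - {"claw": 1, "dx": -0.66, "dy": -0.53, "dz": 0, "spin": 0.91}
    - {"claw": 1, "dx": -0.66, "dy": -0.53, "dz": 0, "spin": 0.91}
    - {"claw": 1, "dx": -0.66, "dy": -0.53, "dz": 0, "spin": 0.91}
  grip_force: 60

```text
time_s: 2.67
position: [0.3301, 0.2879, 0.2315]
eef_rot: [0.0, 0.522, 0.853, 0.0]
force: [-0.8, 0.3, -0.4]
opening: 0.0857
gripper_force: 0.0
```

```bash
python3 -c "
from h import *
go((.45,.08,.231,-14),(.561,-.137,.231,-55))"
```

```text
now [0.3301 0.2879 0.2315] 27.03 tilt [0.0004 0.0002] F [-0.8  0.3 -0.4] open 0.0857 t 2.67
(0.45, 0.08, 0.231, -14) [-0.799  0.041  0.002] 0.912
(0.561, -0.137, 0.231, -55) [-1.611  0.042  0.002] 1.823
```

Call:
play_rows:
  series:
    - {"claw": 1, "dx": -0.8, "dy": 0.04, "dz": 0, "spin": 0.91}
    - {"claw": 1, "dx": -0.8, "dy": 0.04, "dz": 0, "spin": 0.91}
    - {"claw": 1, "dx": -0.8, "dy": 0.04, "dz": 0, "spin": 0.91}
    - {"claw": 1, "dx": -0.8, "dy": 0.04, "dz": 0, "spin": 0.91}
    - {"claw": 1, "dx": -0.8, "dy": 0.04, "dz": 0, "spin": 0.91}
    - {"claw": 1, "dx": -0.8, "dy": 0.04, "dz": 0, "spin": 0.91}
    - {"claw": 1, "dx": -0.8, "dy": 0.04, "dz": 0, "spin": 0.91}
    - {"claw": 1, "dx": -0.8, "dy": 0.04, "dz": 0, "spin": 0.91}

```text
time_s: 3.33
position: [0.4501, 0.0816, 0.2311]
eef_rot: [-0.0, 0.787, 0.618, -0.0]
force: [-0.4, 0.6, 0.3]
opening: 0.0853
gripper_force: 0.0
```

```bash
python3 -c "
from h import *
go((.561,-.137,.18,-55))"
```

```text
now [0.4501 0.0816 0.2311] -13.73 tilt [-0.0003  0.0003] F [-0.4  0.6  0.3] open 0.0853 t 3.33
(0.561, -0.137, 0.18, -55) [-0.62   0.532  0.17 ] 0.917
```

Call:
play_rows:
  series:
    - {"claw": 1, "dx": -0.62, "dy": 0.532, "dz": 0.17, "spin": 0.917}
    - {"claw": 1, "dx": -0.62, "dy": 0.532, "dz": 0.17, "spin": 0.917}
    - {"claw": 1, "dx": -0.62, "dy": 0.532, "dz": 0.17, "spin": 0.917}
    - {"claw": 1, "dx": -0.62, "dy": 0.532, "dz": 0.17, "spin": 0.917}
    - {"claw": 1, "dx": -0.62, "dy": 0.532, "dz": 0.17, "spin": 0.917}
    - {"claw": 1, "dx": -0.62, "dy": 0.532, "dz": 0.17, "spin": 0.917}
    - {"claw": 1, "dx": -0.62, "dy": 0.532, "dz": 0.17, "spin": 0.917}
    - {"claw": 1, "dx": -0.62, "dy": 0.532, "dz": 0.17, "spin": 0.917}

```text
time_s: 4.0
position: [0.5609, -0.1362, 0.1793]
eef_rot: [-0.001, 0.953, 0.302, -0.001]
force: [1.1, 0.5, 0.1]
opening: 0.085
gripper_force: 0.0
```

Run:
```python
from h import *
go((.561,-.137,.043,-55))
fs=viewer.grab_frame("side")
im=fs["color"][100:260,180:380,::-1];cv2.imwrite("pics/c3.png",cv2.resize(im,None,fx=3.5,fy=3.5,interpolation=cv2.INTER_CUBIC))
```

```text
now [ 0.5609 -0.1362  0.1793] -54.89 tilt [-0.0015  0.0009] F [1.1 0.5 0.1] open 0.085 t 4.0
(0.561, -0.137, 0.043, -55) [-0.001  0.003  0.454] 0.003
```

View pics/c3.png

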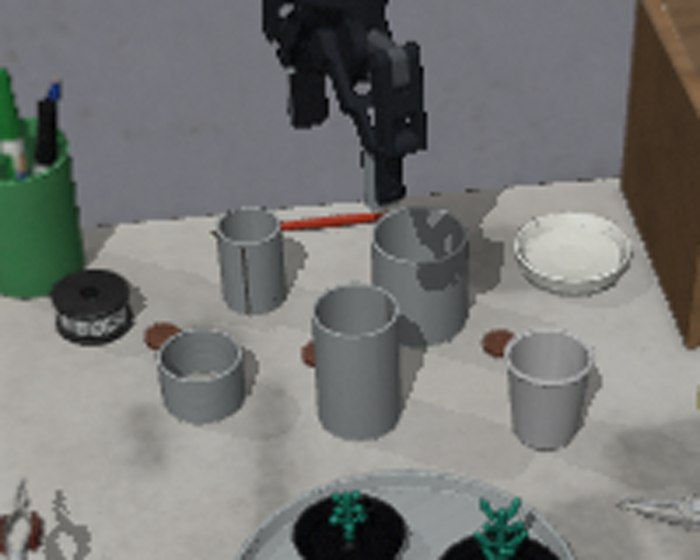

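Side crop: tall grey flask at crop (357,360), clear of the collar (200,375), beaker (547,385) and wide (420,275). The gripper is above it. Descending.

Call:
play_rows:
  series:
    - {"claw": 1, "dx": 0, "dy": 0.003, "dz": 0.1, "spin": 0}
    - {"claw": 1, "dx": 0, "dy": 0.003, "dz": 0.2, "spin": 0}
    - {"claw": 1, "dx": 0, "dy": 0.003, "dz": 0.3, "spin": 0}
    - {"claw": 1, "dx": 0, "dy": 0.003, "dz": 0.38, "spin": 0}
    - {"claw": 1, "dx": 0, "dy": 0.003, "dz": 0.454, "spin": 0}
    - {"claw": 1, "dx": 0, "dy": 0.003, "dz": 0.454, "spin": 0}
    - {"claw": 0.7, "dx": 0, "dy": 0.003, "dz": 0.454, "spin": 0}
    - {"claw": 0.5, "dx": 0, "dy": 0.003, "dz": 0.454, "spin": 0}

```text
time_s: 4.72
position: [0.5619, -0.1368, 0.0458]
eef_rot: [0.001, 0.953, 0.302, 0.001]
force: [-0.4, -0.0, 0.4]
opening: 0.0642
gripper_force: 0.0
```

Call:
play_rows:
  series:
    - {"claw": 0.3, "dz": 0}
    - {"claw": 0.3, "dz": 0}
    - {"claw": 0.3, "dz": 0}
    - {"claw": 0.3, "dz": 0}
    - {"claw": 0, "dz": 0}
    - {"claw": 0, "dz": 0}

```text
$.series[0]: bad value
```

Call:
play_rows:
  series:
    - {"claw": 0.3, "dx": 0, "dy": 0, "dz": 0, "spin": 0}
    - {"claw": 0.3, "dx": 0, "dy": 0, "dz": 0, "spin": 0}
    - {"claw": 0.3, "dx": 0, "dy": 0, "dz": 0, "spin": 0}
    - {"claw": 0.3, "dx": 0, "dy": 0, "dz": 0, "spin": 0}
    - {"claw": 0.3, "dx": 0, "dy": 0, "dz": 0, "spin": 0}
    - {"claw": 0.3, "dx": 0, "dy": 0, "dz": 0, "spin": 0}
  grip_force: 60

```text
time_s: 5.22
position: [0.562, -0.1375, 0.0464]
eef_rot: [0.001, 0.954, 0.301, 0.001]
force: [-0.5, 3.8, 6.8]
opening: 0.0527
gripper_force: 61.3
```

Run:
```python
from fit import *
go((.5615,-.137,.19,-55))
fs=viewer.grab_frame("side");ft=viewer.grab_frame("top");
for F in([ft],[fs]): print(fitrim(F,(.561,-.137),.027,.085))
```

```text
now [ 0.562  -0.1375  0.0464] -54.97 tilt [ 0.0027 -0.0002] F [-0.5  3.8  6.8] open 0.0527 t 5.22
(0.5615, -0.137, 0.19, -55) [ 0.    -0.001 -0.479] 0.001
(array([ 0.5616, -0.1255]), np.float64(82.0))
(array([ 0.5611, -0.1457]), np.float64(95.9))
```

Call:
play_rows:
  series:
    - {"claw": 0.3, "dx": 0, "dy": 0, "dz": -0.05, "spin": 0}
    - {"claw": 0.3, "dx": 0, "dy": 0, "dz": -0.13, "spin": 0}
    - {"claw": 0.3, "dx": 0, "dy": 0, "dz": -0.23, "spin": 0}
    - {"claw": 0.3, "dx": 0, "dy": 0, "dz": -0.33, "spin": 0}
    - {"claw": 0.3, "dx": 0, "dy": 0, "dz": -0.43, "spin": 0}
    - {"claw": 0.3, "dx": 0, "dy": 0, "dz": -0.5, "spin": 0}
    - {"claw": 0.3, "dx": 0, "dy": 0, "dz": -0.5, "spin": 0}
    - {"claw": 0.3, "dx": 0, "dy": 0, "dz": -0.5, "spin": 0}

```text
time_s: 5.98
position: [0.5614, -0.1377, 0.1957]
eef_rot: [0.001, 0.954, 0.301, 0.001]
force: [0.1, -0.4, -2.7]
opening: 0.0532
gripper_force: 63.6
```

Run:
```python
from h import *
go((.4613,.0129,.196,-55))
```

```text
now [ 0.5614 -0.1377  0.1957] -54.96 tilt [ 0.003 -0.001] F [ 0.1 -0.4 -2.7] open 0.0532 t 5.98
(0.4613, 0.0129, 0.196, -55) [ 0.015 -0.603 -0.002] 0.001
```

Call:
play_rows:
  series:
    - {"claw": 0.3, "dx": 0, "dy": -0.06, "dz": 0, "spin": 0}
    - {"claw": 0.3, "dx": 0, "dy": -0.16, "dz": 0, "spin": 0}
    - {"claw": 0.3, "dx": 0.01, "dy": -0.27, "dz": 0, "spin": 0}
    - {"claw": 0.3, "dx": 0.01, "dy": -0.38, "dz": 0, "spin": 0}
    - {"claw": 0.3, "dx": 0.015, "dy": -0.48, "dz": 0, "spin": 0}
    - {"claw": 0.3, "dx": 0.015, "dy": -0.56, "dz": 0, "spin": 0}
    - {"claw": 0.3, "dx": 0.015, "dy": -0.603, "dz": 0, "spin": 0}
    - {"claw": 0.3, "dx": 0.015, "dy": -0.603, "dz": 0, "spin": 0}

```text
time_s: 6.65
position: [0.4592, 0.0145, 0.1933]
eef_rot: [-0.0, 0.953, 0.302, -0.001]
force: [0.5, -0.9, -2.7]
opening: 0.0533
gripper_force: 63.9
```

Call:
play_rows:
  series:
    - {"claw": 0.3, "dx": 0, "dy": 0, "dz": 0.05, "spin": 0}
    - {"claw": 0.3, "dx": 0, "dy": 0, "dz": 0.13, "spin": 0}
    - {"claw": 0.3, "dx": 0, "dy": 0, "dz": 0.18, "spin": 0}
    - {"claw": 0.3, "dx": 0, "dy": 0, "dz": 0.2, "spin": 0}
    - {"claw": 0.3, "dx": 0, "dy": 0, "dz": 0.2, "spin": 0}

```text
time_s: 7.07
position: [0.4606, 0.0124, 0.1327]
eef_rot: [-0.0, 0.954, 0.301, -0.001]
force: [-1.8, -0.2, -2.7]
opening: 0.0534
gripper_force: 63.8
```

```bash
cat > chk.py <<'E'
from fit import *
import sys
def chk(name,tree,r,hh,zb,out):
    """zb = estimated z of held flask's lower edge; overlay of model at TCP xy"""
    go(); s=sensors.read_state();p=s["position"]
    fs=viewer.grab_frame("side");ft=viewer.grab_frame("top");ims=[]
    for f in(fs,ft):
        c=proj(f,[tree[0],tree[1],.06]).astype(int)-[50,60]; c=np.maximum(c,0)
        im=np.ascontiguousarray(f["color"][c[1]:c[1]+120,c[0]:c[0]+100,::-1]);im=cv2.resize(im,None,fx=4,fy=4,interpolation=cv2.INTER_CUBIC)
        circ(im,f,p,r,zb,c,4);circ(im,f,p,r,zb+hh,c,4,(255,255,0));circ(im,f,tree,r,.0175,c,4,(0,0,255));ims.append(im)
    cv2.imwrite(f"pics/{out}.png",np.hstack(ims))
E
python3 - <<'E'
from chk import *
z=sensors.read_state()["position"][2]
chk("t",(.4613,.0129),.027,.085,z-.0464,"k1")
go((.4613,.0129,z,-55))
E
```

```text
now [0.4606 0.0124 0.1327] -55.01 tilt [-0.0028  0.0001] F [-1.8 -0.2 -2.7] open 0.0534 t 7.07
now [0.4615 0.0125 0.1344] -55.0 tilt [ 0.0003 -0.0001] F [-0.1  0.1 -1.3] open 0.0534 t 7.17
(0.4613, 0.0129, np.float64(0.13267199926259438), -55) [ 0.    -0.001  0.006] -0.0
```

View pics/k1.png

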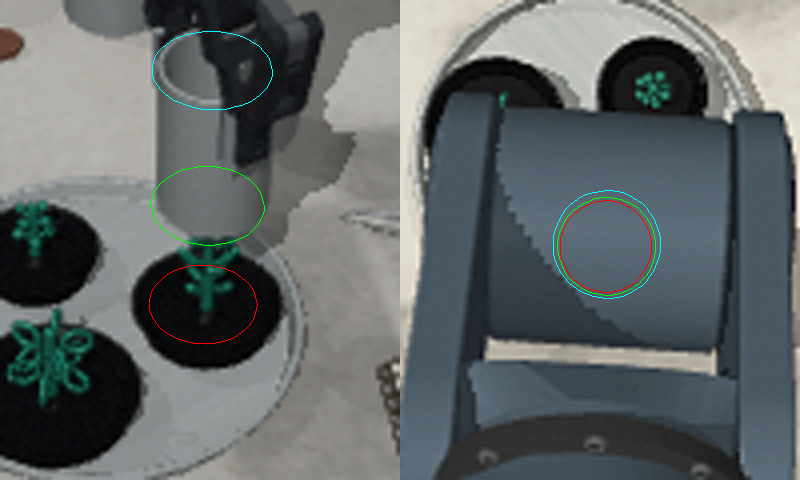

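Side view: the held flask (bottom centre ≈(213,210)) and black base (208,305) share the same ~4 px offset from their projected models, so they line up. Lowering.

Call:
play_rows:
  series:
    - {"claw": 0.3, "dx": 0, "dy": 0, "dz": 0.03, "spin": 0}
    - {"claw": 0.3, "dx": 0, "dy": 0, "dz": 0.07, "spin": 0}
    - {"claw": 0.3, "dx": 0, "dy": 0, "dz": 0.11, "spin": 0}
    - {"claw": 0.3, "dx": 0, "dy": 0, "dz": 0.15, "spin": 0}
    - {"claw": 0.3, "dx": 0, "dy": 0, "dz": 0.18, "spin": 0}
    - {"claw": 0.3, "dx": 0, "dy": 0, "dz": 0.2, "spin": 0}
    - {"claw": 0.3, "dx": 0, "dy": 0, "dz": 0.21, "spin": 0}
    - {"claw": 0.3, "dx": 0, "dy": 0, "dz": 0.21, "spin": 0}

```text
time_s: 7.83
position: [0.4609, 0.0129, 0.0708]
eef_rot: [-0.0, 0.954, 0.301, -0.0]
force: [-0.7, -0.1, -2.2]
opening: 0.0534
gripper_force: 63.8
```

Call:
play_rows:
  series:
    - {"claw": 0.3, "dx": 0, "dy": 0, "dz": 0.015, "spin": 0}
    - {"claw": 0.3, "dx": 0, "dy": 0, "dz": 0.03, "spin": 0}
    - {"claw": 0.3, "dx": 0, "dy": 0, "dz": 0.045, "spin": 0}
    - {"claw": 0.3, "dx": 0, "dy": 0, "dz": 0.055, "spin": 0}
    - {"claw": 0.3, "dx": 0, "dy": 0, "dz": 0.055, "spin": 0}
    - {"claw": 0.3, "dx": 0, "dy": 0, "dz": 0.055, "spin": 0}
    - {"claw": 0.3, "dx": 0, "dy": 0, "dz": 0.055, "spin": 0}

```text
time_s: 8.42
position: [0.4618, 0.0134, 0.0557]
eef_rot: [0.0, 0.954, 0.301, 0.001]
force: [-2.6, 5.4, 18.0]
opening: 0.053
gripper_force: 65.5
```

Call:
play_rows:
  series:
    - {"claw": 0.64, "dx": 0, "dy": 0, "dz": 0, "spin": 0}
    - {"claw": 0.66, "dx": 0, "dy": 0, "dz": 0, "spin": 0}
    - {"claw": 0.7, "dx": 0, "dy": 0, "dz": 0, "spin": 0}
    - {"claw": 0.8, "dx": 0, "dy": 0, "dz": 0, "spin": 0}
    - {"claw": 0.8, "dx": 0, "dy": 0, "dz": 0, "spin": 0}
    - {"claw": 0.8, "dx": 0, "dy": 0, "dz": 0, "spin": 0}

```text
time_s: 8.92
position: [0.4609, 0.0129, 0.0545]
eef_rot: [-0.0, 0.954, 0.301, -0.0]
force: [0.2, 0.2, -0.3]
opening: 0.0681
gripper_force: 0.0
```

Call:
play_rows:
  series:
    - {"claw": 0.8, "dx": 0, "dy": 0, "dz": -0.04, "spin": 0}
    - {"claw": 0.8, "dx": 0, "dy": 0, "dz": -0.12, "spin": 0}
    - {"claw": 0.8, "dx": 0, "dy": 0, "dz": -0.22, "spin": 0}
    - {"claw": 0.8, "dx": 0, "dy": 0, "dz": -0.32, "spin": 0}
    - {"claw": 0.8, "dx": 0, "dy": 0, "dz": -0.42, "spin": 0}
    - {"claw": 0.8, "dx": 0, "dy": 0, "dz": -0.46, "spin": 0}
    - {"claw": 0.8, "dx": 0, "dy": 0, "dz": -0.46, "spin": 0}

```text
time_s: 9.5
position: [0.4623, 0.0128, 0.1954]
eef_rot: [0.001, 0.954, 0.301, 0.002]
force: [1.7, 0.6, -0.0]
opening: 0.068
gripper_force: 0.0
```

Run:
```python
from fit import *
fs=viewer.grab_frame("side")
for z in(.089,.091,.093,.095,.097): print(z,fitrim([fs],(.4613,.0129),.027,z))
go((.649,-.2505,.17,-50))
im=fs["color"][190:310,240:360,::-1];cv2.imwrite("pics/k2.png",cv2.resize(im,None,fx=5,fy=5,interpolation=cv2.INTER_CUBIC))
```

```text
0.089 (array([0.4616, 0.0042]), np.float64(122.8))
0.091 (array([0.4615, 0.0062]), np.float64(122.4))
0.093 (array([0.4612, 0.0083]), np.float64(122.2))
0.095 (array([0.4593, 0.0099]), np.float64(121.8))
0.097 (array([0.46  , 0.0122]), np.float64(121.6))
now [0.4615 0.0129 0.1935] -54.98 tilt [ 0.0026 -0.0002] F [ 0.4  1.  -0.9] open 0.0681 t 9.55
(0.649, -0.2505, 0.17, -50) [0.008 1.078 0.08 ] -0.111
```

View pics/k2.png

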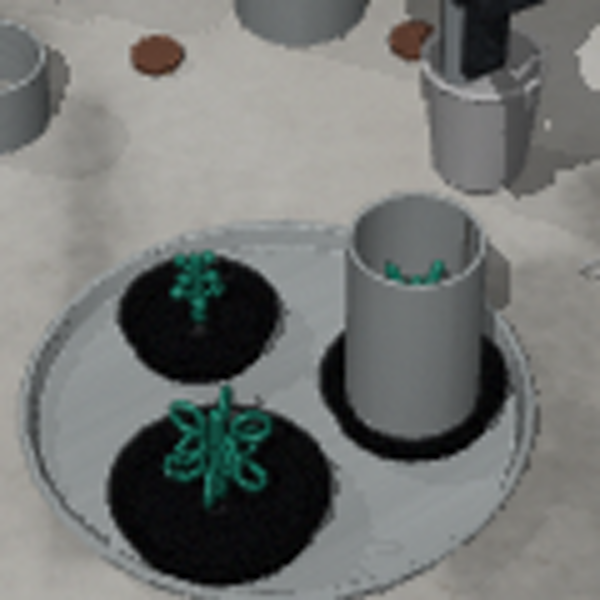

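The tall flask stands upright in its base, at crop (415,320), with the tree inside. Next is the small grey flask.

Call:
play_rows:
  series:
    - {"claw": 0.8, "dx": 0, "dy": 0.9, "dz": 0, "spin": -0.11}
    - {"claw": 0.8, "dx": 0, "dy": 0.9, "dz": 0, "spin": -0.11}
    - {"claw": 0.8, "dx": 0, "dy": 0.9, "dz": 0, "spin": -0.11}
    - {"claw": 0.8, "dx": 0, "dy": 0.9, "dz": 0, "spin": -0.11}
    - {"claw": 0.8, "dx": 0, "dy": 0.9, "dz": 0, "spin": -0.11}
    - {"claw": 0.8, "dx": 0, "dy": 0.9, "dz": 0, "spin": -0.11}
    - {"claw": 0.8, "dx": 0, "dy": 0.9, "dz": 0, "spin": -0.11}
    - {"claw": 0.8, "dx": 0, "dy": 0.9, "dz": 0, "spin": -0.11}

```text
time_s: 10.22
position: [0.6166, -0.2115, 0.1898]
eef_rot: [-0.0, 0.94, 0.34, -0.001]
force: [0.3, -0.6, -0.5]
opening: 0.0683
gripper_force: 0.0
```

Run:
```python
from fit import *
go((.649,-.2505,.11,-50))
fs=viewer.grab_frame("side")
for z in (.06,): print(fitrim([fs],(.646,-.253),.022,z))
```

```text
now [ 0.6166 -0.2115  0.1898] -50.19 tilt [-0.0018  0.0003] F [ 0.3 -0.6 -0.5] open 0.0683 t 10.22
(0.649, -0.2505, 0.11, -50) [-0.     0.169  0.266] -0.004
(array([ 0.644 , -0.2543]), np.float64(106.7))
```

Call:
play_rows:
  series:
    - {"claw": 0.8, "dx": 0.003, "dy": 0.17, "dz": 0.05, "spin": 0}
    - {"claw": 0.8, "dx": 0.003, "dy": 0.17, "dz": 0.15, "spin": 0}
    - {"claw": 0.8, "dx": 0.003, "dy": 0.17, "dz": 0.2, "spin": 0}
    - {"claw": 0.8, "dx": 0.003, "dy": 0.17, "dz": 0.2, "spin": 0}
    - {"claw": 0.8, "dx": 0.003, "dy": 0.17, "dz": 0.2, "spin": 0}

```text
time_s: 10.68
position: [0.6485, -0.2455, 0.1315]
eef_rot: [-0.001, 0.94, 0.342, -0.001]
force: [0.8, 0.4, 0.6]
opening: 0.0682
gripper_force: 0.0
```

Run:
```python
from h import *
go((.648,-.252,.025,-50))
fs=viewer.grab_frame("side")
im=fs["color"][120:220,210:320,::-1];cv2.imwrite("pics/k3.png",cv2.resize(im,None,fx=5,fy=5,interpolation=cv2.INTER_CUBIC))
```

```text
now [ 0.6485 -0.2455  0.1315] -50.0 tilt [-0.0026  0.0013] F [0.8 0.4 0.6] open 0.0682 t 10.68
(0.648, -0.252, 0.025, -50) [-0.015  0.017  0.355] 0.0
```

View pics/k3.png

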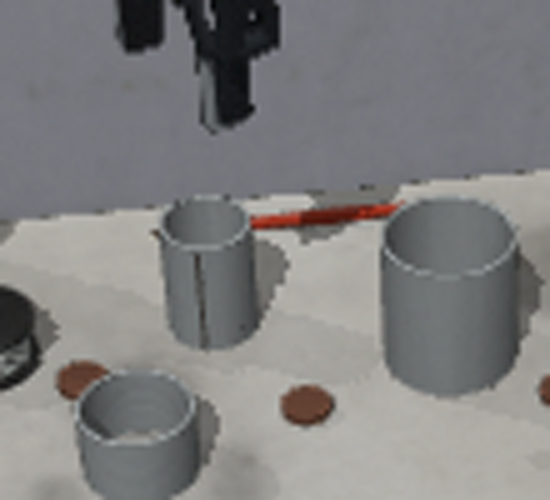

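Seam at crop (203,300) is facing the camera; the closing axis (-50°) is well away from it. Settle, then descend.

Call:
play_rows:
  series:
    - {"claw": 0.8, "dx": 0, "dy": 0, "dz": 0.05, "spin": 0}
    - {"claw": 0.8, "dx": 0, "dy": 0, "dz": 0.1, "spin": 0}
    - {"claw": 0.8, "dx": 0, "dy": 0, "dz": 0.1, "spin": 0}
    - {"claw": 0.8, "dx": 0, "dy": 0, "dz": 0.1, "spin": 0}

```text
time_s: 11.07
position: [0.6495, -0.2462, 0.1038]
eef_rot: [0.0, 0.94, 0.342, 0.0]
force: [0.2, -0.2, 0.3]
opening: 0.0685
gripper_force: 0.0
```

Run:
```python
from h import *
go((.648,-.252,.027,-50))
```

```text
now [ 0.6495 -0.2462  0.1038] -50.0 tilt [ 0.0006 -0.0002] F [ 0.2 -0.2  0.3] open 0.0685 t 11.07
(0.648, -0.252, 0.027, -50) [-0.016  0.011  0.256] -0.0
```

Call:
play_rows:
  series:
    - {"claw": 0.8, "dx": -0.016, "dy": 0.011, "dz": 0.03, "spin": 0}
    - {"claw": 0.8, "dx": -0.016, "dy": 0.011, "dz": 0.03, "spin": 0}
    - {"claw": 0.8, "dx": -0.016, "dy": 0.011, "dz": 0.03, "spin": 0}
    - {"claw": 0.8, "dx": -0.016, "dy": 0.011, "dz": 0.03, "spin": 0}

```text
time_s: 11.4
position: [0.6479, -0.2525, 0.0941]
eef_rot: [0.0, 0.94, 0.342, 0.0]
force: [-0.1, -0.4, 0.1]
opening: 0.0684
gripper_force: 0.0
```

Run:
```python
from h import *
go((.648,-.252,.027,-50))
```

```text
now [ 0.6479 -0.2525  0.0941] -50.05 tilt [ 0.0006 -0.0002] F [-0.1 -0.4  0.1] open 0.0684 t 11.4
(0.648, -0.252, 0.027, -50) [ 0.001 -0.001  0.224] -0.001
```

Call:
play_rows:
  series:
    - {"claw": 0.8, "dx": 0, "dy": 0, "dz": 0.06, "spin": 0}
    - {"claw": 0.8, "dx": 0, "dy": 0, "dz": 0.13, "spin": 0}
    - {"claw": 0.8, "dx": 0, "dy": 0, "dz": 0.19, "spin": 0}
    - {"claw": 0.8, "dx": 0, "dy": 0, "dz": 0.224, "spin": 0}
    - {"claw": 0.8, "dx": 0, "dy": 0, "dz": 0.224, "spin": 0}
    - {"claw": 0.8, "dx": 0, "dy": 0, "dz": 0.224, "spin": 0}

```text
time_s: 11.9
position: [0.6479, -0.2523, 0.0267]
eef_rot: [0.0, 0.94, 0.342, 0.0]
force: [-0.3, 0.3, 1.0]
opening: 0.0685
gripper_force: 0.0
```

Call:
play_rows:
  series:
    - {"claw": 0.6, "dx": 0, "dy": 0, "dz": 0, "spin": 0}
    - {"claw": 0.5, "dx": 0, "dy": 0, "dz": 0, "spin": 0}
    - {"claw": 0.3, "dx": 0, "dy": 0, "dz": 0, "spin": 0}
    - {"claw": 0.2, "dx": 0, "dy": 0, "dz": 0, "spin": 0}
    - {"claw": 0.2, "dx": 0, "dy": 0, "dz": 0, "spin": 0}
    - {"claw": 0.2, "dx": 0, "dy": 0, "dz": 0, "spin": 0}
    - {"claw": 0.2, "dx": 0, "dy": 0, "dz": 0, "spin": 0}
    - {"claw": 0.2, "dx": 0, "dy": 0, "dz": 0, "spin": 0}

```text
time_s: 12.57
position: [0.6486, -0.2527, 0.0281]
eef_rot: [0.001, 0.94, 0.342, 0.001]
force: [-1.1, 0.4, 6.1]
opening: 0.0421
gripper_force: 60.9
```

Call:
play_rows:
  series:
    - {"claw": 0.2, "dx": 0, "dy": 0, "dz": -0.05, "spin": 0}
    - {"claw": 0.2, "dx": 0, "dy": 0, "dz": -0.13, "spin": 0}
    - {"claw": 0.2, "dx": 0, "dy": 0, "dz": -0.23, "spin": 0}
    - {"claw": 0.2, "dx": 0, "dy": 0, "dz": -0.33, "spin": 0}
    - {"claw": 0.2, "dx": 0, "dy": 0, "dz": -0.43, "spin": 0}
    - {"claw": 0.2, "dx": 0, "dy": 0, "dz": -0.5, "spin": 0}
    - {"claw": 0.2, "dx": 0, "dy": 0, "dz": -0.5, "spin": 0}
    - {"claw": 0.2, "dx": 0, "dy": 0, "dz": -0.5, "spin": 0}

```text
time_s: 13.23
position: [0.6481, -0.2525, 0.1784]
eef_rot: [0.001, 0.94, 0.342, 0.001]
force: [-0.4, 0.2, -1.9]
opening: 0.0421
gripper_force: 61.0
```

Run:
```python
from h import *
go((.5522,-.0161,.17,-50))
```

```text
now [ 0.6481 -0.2525  0.1784] -50.03 tilt [ 0.0026 -0.0012] F [-0.4  0.2 -1.9] open 0.0421 t 13.23
(0.5522, -0.0161, 0.17, -50) [ 0.261 -0.809  0.026] -0.001
```

Call:
play_rows:
  series:
    - {"claw": 0.2, "dx": 0.03, "dy": -0.09, "dz": 0, "spin": 0}
    - {"claw": 0.2, "dx": 0.065, "dy": -0.2, "dz": 0, "spin": 0}
    - {"claw": 0.2, "dx": 0.1, "dy": -0.32, "dz": 0, "spin": 0}
    - {"claw": 0.2, "dx": 0.14, "dy": -0.44, "dz": 0, "spin": 0}
    - {"claw": 0.2, "dx": 0.18, "dy": -0.56, "dz": 0, "spin": 0}
    - {"claw": 0.2, "dx": 0.22, "dy": -0.68, "dz": 0, "spin": 0}
    - {"claw": 0.2, "dx": 0.25, "dy": -0.77, "dz": 0, "spin": 0}
    - {"claw": 0.2, "dx": 0.261, "dy": -0.809, "dz": 0, "spin": 0}

```text
time_s: 13.9
position: [0.5496, -0.013, 0.1753]
eef_rot: [-0.001, 0.939, 0.343, -0.001]
force: [0.0, -0.2, -1.2]
opening: 0.042
gripper_force: 61.2
```

Call:
play_rows:
  series:
    - {"claw": 0.2, "dx": 0, "dy": 0, "dz": 0.05, "spin": 0}
    - {"claw": 0.2, "dx": 0, "dy": 0, "dz": 0.13, "spin": 0}
    - {"claw": 0.2, "dx": 0, "dy": 0, "dz": 0.2, "spin": 0}
    - {"claw": 0.2, "dx": 0, "dy": 0, "dz": 0.23, "spin": 0}
    - {"claw": 0.2, "dx": 0, "dy": 0, "dz": 0.23, "spin": 0}
    - {"claw": 0.2, "dx": 0, "dy": 0, "dz": 0.23, "spin": 0}

```text
time_s: 14.4
position: [0.5519, -0.0163, 0.1073]
eef_rot: [-0.0, 0.94, 0.342, -0.0]
force: [0.6, -0.9, -1.0]
opening: 0.042
gripper_force: 61.2
```

Run:
```python
from chk import *
z=sensors.read_state()["position"][2]
chk("s",(.5522,-.0161),.022,.06,z-.0281,"k4")
go((.5522,-.0161,z,-50))
```

```text
now [ 0.5519 -0.0163  0.1073] -50.06 tilt [-0.0009  0.0001] F [ 0.6 -0.9 -1. ] open 0.042 t 14.4
now [ 0.5525 -0.0163  0.1084] -50.05 tilt [ 0.0014 -0.0002] F [-0.6  0.4 -1.2] open 0.0422 t 14.5
(0.5522, -0.0161, np.float64(0.10733426562335639), -50) [-0.    -0.001  0.004] -0.001
```

View pics/k4.png

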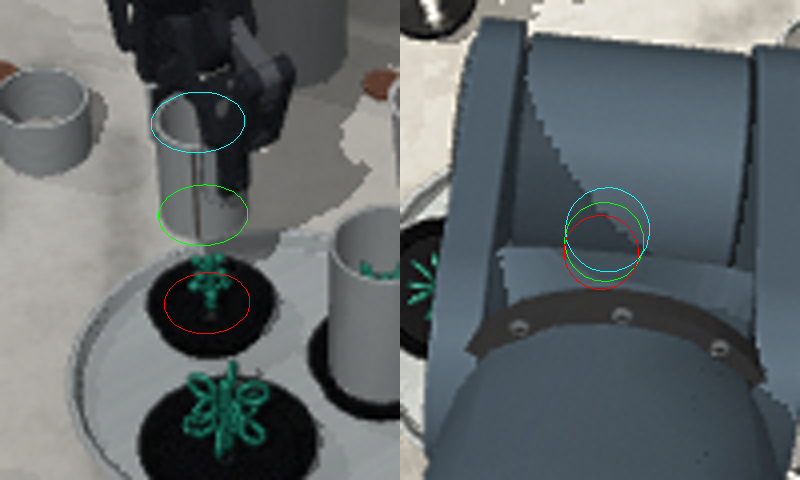

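The tree base is centred ~5 px right of its model and the held flask ~0 px. So the flask sits ~2.5 mm off along tool x, matching the top-camera fit. I'll correct that and lower.

Call:
play_rows:
  series:
    - {"claw": 0.2, "dx": -0.009, "dy": 0, "dz": 0.01, "spin": 0}
    - {"claw": 0.2, "dx": -0.009, "dy": 0, "dz": 0.01, "spin": 0}
    - {"claw": 0.2, "dx": -0.009, "dy": 0, "dz": 0.04, "spin": 0}
    - {"claw": 0.2, "dx": -0.009, "dy": 0, "dz": 0.08, "spin": 0}
    - {"claw": 0.2, "dx": -0.009, "dy": 0, "dz": 0.12, "spin": 0}
    - {"claw": 0.2, "dx": -0.009, "dy": 0, "dz": 0.16, "spin": 0}
    - {"claw": 0.2, "dx": -0.009, "dy": 0, "dz": 0.19, "spin": 0}
    - {"claw": 0.2, "dx": -0.009, "dy": 0, "dz": 0.19, "spin": 0}

```text
time_s: 15.17
position: [0.5485, -0.0176, 0.0478]
eef_rot: [-0.001, 0.94, 0.342, -0.002]
force: [-1.2, -0.1, -1.2]
opening: 0.0423
gripper_force: 61.2
```

Run:
```python
from h import *
go((.5502,-.0178,.0355,-50))
```

```text
now [ 0.5485 -0.0176  0.0478] -50.03 tilt [-0.0038  0.0004] F [-1.2 -0.1 -1.2] open 0.0423 t 15.17
(0.5502, -0.0178, 0.0355, -50) [0.004 0.004 0.041] -0.001
```

Call:
play_rows:
  series:
    - {"claw": 0.2, "dx": 0.002, "dy": 0.002, "dz": 0.01, "spin": 0}
    - {"claw": 0.2, "dx": 0.002, "dy": 0.002, "dz": 0.02, "spin": 0}
    - {"claw": 0.2, "dx": 0.002, "dy": 0.002, "dz": 0.03, "spin": 0}
    - {"claw": 0.2, "dx": 0.002, "dy": 0.002, "dz": 0.04, "spin": 0}
    - {"claw": 0.2, "dx": 0.002, "dy": 0.002, "dz": 0.043, "spin": 0}
    - {"claw": 0.2, "dx": 0.002, "dy": 0.002, "dz": 0.043, "spin": 0}
    - {"claw": 0.2, "dx": 0.002, "dy": 0.002, "dz": 0.043, "spin": 0}

```text
time_s: 15.75
position: [0.5517, -0.0173, 0.0387]
eef_rot: [0.0, 0.94, 0.342, 0.001]
force: [0.2, 4.7, 8.4]
opening: 0.0421
gripper_force: 63.7
```

Call:
play_rows:
  series:
    - {"claw": 0.2, "dx": 0.004, "dy": -0.004, "dz": 0, "spin": 0}
    - {"claw": 0.2, "dx": 0.004, "dy": -0.004, "dz": 0.004, "spin": 0}
    - {"claw": 0.2, "dx": 0.004, "dy": -0.004, "dz": 0.008, "spin": 0}
    - {"claw": 0.2, "dx": 0.004, "dy": -0.004, "dz": 0.008, "spin": 0}
    - {"claw": 0.2, "dx": 0.004, "dy": -0.004, "dz": 0.008, "spin": 0}

```text
time_s: 16.17
position: [0.5516, -0.0158, 0.0365]
eef_rot: [0.0, 0.94, 0.342, 0.001]
force: [-0.2, 3.9, 0.8]
opening: 0.0419
gripper_force: 62.7
```

Call:
play_rows:
  series:
    - {"claw": 0.2, "dx": 0.003, "dy": -0.003, "dz": 0, "spin": 0}
    - {"claw": 0.2, "dx": 0.003, "dy": -0.003, "dz": 0.004, "spin": 0}
    - {"claw": 0.2, "dx": 0.003, "dy": -0.003, "dz": 0.006, "spin": 0}
    - {"claw": 0.2, "dx": 0.003, "dy": -0.003, "dz": 0.006, "spin": 0}

```text
time_s: 16.5
position: [0.5517, -0.0153, 0.0359]
eef_rot: [0.001, 0.94, 0.342, 0.001]
force: [-11.0, -2.6, 33.2]
opening: 0.0422
gripper_force: 66.2
```

Firmly on the seat (33 N up at z 0.0359, as expected). Release.

Call:
play_rows:
  series:
    - {"claw": 0.5, "dx": 0, "dy": 0, "dz": 0, "spin": 0}
    - {"claw": 0.52, "dx": 0, "dy": 0, "dz": 0, "spin": 0}
    - {"claw": 0.55, "dx": 0, "dy": 0, "dz": 0, "spin": 0}
    - {"claw": 0.65, "dx": 0, "dy": 0, "dz": 0, "spin": 0}
    - {"claw": 0.65, "dx": 0, "dy": 0, "dz": 0, "spin": 0}
    - {"claw": 0.65, "dx": 0, "dy": 0, "dz": 0, "spin": 0}

```text
time_s: 17.0
position: [0.5509, -0.0148, 0.0331]
eef_rot: [-0.0, 0.94, 0.342, -0.0]
force: [0.4, 0.1, 0.9]
opening: 0.0557
gripper_force: 0.0
```

Call:
play_rows:
  series:
    - {"claw": 0.65, "dx": 0, "dy": 0, "dz": -0.04, "spin": 0}
    - {"claw": 0.65, "dx": 0, "dy": 0, "dz": -0.12, "spin": 0}
    - {"claw": 0.65, "dx": 0, "dy": 0, "dz": -0.22, "spin": 0}
    - {"claw": 0.65, "dx": 0, "dy": 0, "dz": -0.32, "spin": 0}
    - {"claw": 0.65, "dx": 0, "dy": 0, "dz": -0.42, "spin": 0}
    - {"claw": 0.8, "dx": 0, "dy": 0, "dz": -0.5, "spin": 0}
    - {"claw": 1, "dx": 0, "dy": 0, "dz": -0.5, "spin": 0}

```text
time_s: 17.58
position: [0.553, -0.015, 0.189]
eef_rot: [0.002, 0.94, 0.342, 0.004]
force: [0.0, -0.4, 0.4]
opening: 0.0777
gripper_force: 0.0
```

Run:
```python
from fit import *
go((.5335,-.2384,.17,-55))
fs=viewer.grab_frame("side");save(fs,"s5")
for d in((.0,),): print(fitrim([fs],(.552,-.016),.022,.068))
im=fs["color"][120:310,220:370,::-1];cv2.imwrite("pics/k5.png",cv2.resize(im,None,fx=3,fy=3,interpolation=cv2.INTER_CUBIC))
```

```text
now [ 0.553 -0.015  0.189] -50.03 tilt [ 0.008  -0.0009] F [ 0.  -0.4  0.4] open 0.0777 t 17.58
(0.5335, -0.2384, 0.17, -55) [-0.528  0.529  0.064] 0.11
(array([ 0.5488, -0.0186]), np.float64(119.5))
```

View pics/k5.png

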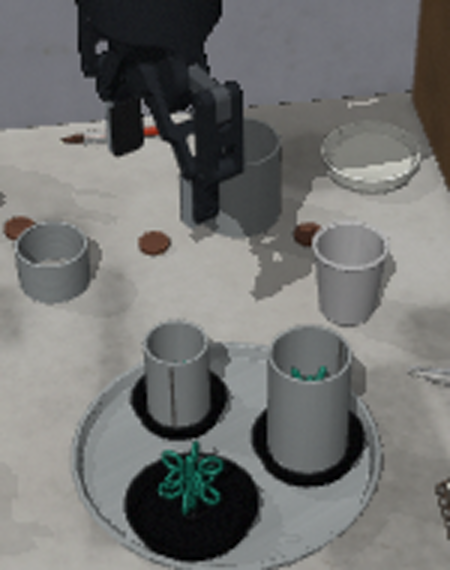

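Small (crop 177,375) and tall (308,400) are seated upright, and collar and beaker are undisturbed. Next, the wide flask.

Call:
play_rows:
  series:
    - {"claw": 1, "dx": -0.528, "dy": 0.529, "dz": 0, "spin": 0.11}
    - {"claw": 1, "dx": -0.528, "dy": 0.529, "dz": 0, "spin": 0.11}
    - {"claw": 1, "dx": -0.528, "dy": 0.529, "dz": 0, "spin": 0.11}
    - {"claw": 1, "dx": -0.528, "dy": 0.529, "dz": 0, "spin": 0.11}
    - {"claw": 1, "dx": -0.528, "dy": 0.529, "dz": 0, "spin": 0.11}
    - {"claw": 1, "dx": -0.528, "dy": 0.529, "dz": 0.06, "spin": 0.11}
    - {"claw": 1, "dx": -0.528, "dy": 0.529, "dz": 0.12, "spin": 0.11}
    - {"claw": 1, "dx": -0.528, "dy": 0.529, "dz": 0.12, "spin": 0.11}

```text
time_s: 18.3
position: [0.5292, -0.2383, 0.1435]
eef_rot: [-0.002, 0.954, 0.3, -0.002]
force: [-0.2, 0.9, -0.4]
opening: 0.0856
gripper_force: 0.0
```

Call:
play_rows:
  series:
    - {"claw": 1, "dx": 0, "dy": 0, "dz": 0, "spin": 0}
    - {"claw": 1, "dx": 0, "dy": 0, "dz": 0, "spin": 0}

```text
time_s: 18.47
position: [0.5317, -0.2377, 0.1478]
eef_rot: [-0.0, 0.954, 0.301, 0.0]
force: [-0.2, 0.7, -0.1]
opening: 0.0859
gripper_force: 0.0
```

Run:
```python
from h import *
go((.5335,-.2388,.11,-55))
```

```text
now [ 0.5317 -0.2377  0.1478] -54.94 tilt [0.     0.0001] F [-0.2  0.7 -0.1] open 0.0859 t 18.47
(0.5335, -0.2388, 0.11, -55) [0.003 0.007 0.126] 0.001
```

Call:
play_rows:
  series:
    - {"claw": 1, "dx": 0.003, "dy": 0.007, "dz": 0.06, "spin": 0}
    - {"claw": 1, "dx": 0.003, "dy": 0.007, "dz": 0.1, "spin": 0}
    - {"claw": 1, "dx": 0.003, "dy": 0.007, "dz": 0.1, "spin": 0}
    - {"claw": 1, "dx": 0.003, "dy": 0.007, "dz": 0.1, "spin": 0}

```text
time_s: 18.8
position: [0.5333, -0.2389, 0.1173]
eef_rot: [-0.0, 0.954, 0.301, -0.0]
force: [-0.0, 0.6, 0.3]
opening: 0.0854
gripper_force: 0.0
```

Run:
```python
from h import *
go((.5335,-.2388,.033,-55))
```

```text
now [ 0.5333 -0.2389  0.1173] -54.94 tilt [-0.0008  0.0005] F [-0.   0.6  0.3] open 0.0854 t 18.8
(0.5335, -0.2388, 0.033, -55) [0.001 0.    0.281] 0.001
```

Call:
play_rows:
  series:
    - {"claw": 1, "dx": 0.001, "dy": 0, "dz": 0.05, "spin": 0}
    - {"claw": 1, "dx": 0.001, "dy": 0, "dz": 0.11, "spin": 0}
    - {"claw": 1, "dx": 0.001, "dy": 0, "dz": 0.17, "spin": 0}
    - {"claw": 1, "dx": 0.001, "dy": 0, "dz": 0.23, "spin": 0}
    - {"claw": 1, "dx": 0.001, "dy": 0, "dz": 0.28, "spin": 0}
    - {"claw": 1, "dx": 0.001, "dy": 0, "dz": 0.28, "spin": 0}
    - {"claw": 1, "dx": 0.001, "dy": 0, "dz": 0.28, "spin": 0}

```text
time_s: 19.38
position: [0.5338, -0.2392, 0.0338]
eef_rot: [-0.0, 0.954, 0.301, -0.0]
force: [0.1, 0.1, -0.0]
opening: 0.0855
gripper_force: 0.0
```

Call:
play_rows:
  series:
    - {"claw": 0.8, "dx": 0, "dy": 0, "dz": 0, "spin": 0}
    - {"claw": 0.7, "dx": 0, "dy": 0, "dz": 0, "spin": 0}
    - {"claw": 0.5, "dx": 0, "dy": 0, "dz": 0, "spin": 0}
    - {"claw": 0.4, "dx": 0, "dy": 0, "dz": 0, "spin": 0}
    - {"claw": 0.4, "dx": 0, "dy": 0, "dz": 0, "spin": 0}
    - {"claw": 0.4, "dx": 0, "dy": 0, "dz": 0, "spin": 0}
    - {"claw": 0.4, "dx": 0, "dy": 0, "dz": 0, "spin": 0}

```text
time_s: 19.97
position: [0.5344, -0.2396, 0.0354]
eef_rot: [0.001, 0.954, 0.301, 0.001]
force: [-2.8, 2.3, 10.6]
opening: 0.0634
gripper_force: 63.5
```

Call:
play_rows:
  series:
    - {"claw": 0.4, "dx": 0, "dy": 0, "dz": -0.05, "spin": 0}
    - {"claw": 0.4, "dx": 0, "dy": 0, "dz": -0.13, "spin": 0}
    - {"claw": 0.4, "dx": 0, "dy": 0, "dz": -0.23, "spin": 0}
    - {"claw": 0.4, "dx": 0, "dy": 0, "dz": -0.33, "spin": 0}
    - {"claw": 0.4, "dx": 0, "dy": 0, "dz": -0.43, "spin": 0}
    - {"claw": 0.4, "dx": 0, "dy": 0, "dz": -0.5, "spin": 0}
    - {"claw": 0.4, "dx": 0, "dy": 0, "dz": -0.5, "spin": 0}
    - {"claw": 0.4, "dx": 0, "dy": 0, "dz": -0.5, "spin": 0}

```text
time_s: 20.63
position: [0.5339, -0.2394, 0.1845]
eef_rot: [0.001, 0.954, 0.301, 0.001]
force: [0.1, -0.9, -2.7]
opening: 0.0629
gripper_force: 66.9
```

Run:
```python
from h import *
go((.534,-.08,.183,-55),(.5315,.0776,.183,-55))
```

```text
now [ 0.5339 -0.2394  0.1845] -54.98 tilt [ 0.0022 -0.0012] F [ 0.1 -0.9 -2.7] open 0.0629 t 20.63
(0.534, -0.08, 0.183, -55) [ 0.305 -0.435  0.004] 0.0
(0.5315, 0.0776, 0.183, -55) [ 0.6   -0.87   0.004] 0.0
```

Call:
play_rows:
  series:
    - {"claw": 0.4, "dx": 0.05, "dy": -0.07, "dz": 0, "spin": 0}
    - {"claw": 0.4, "dx": 0.12, "dy": -0.17, "dz": 0, "spin": 0}
    - {"claw": 0.4, "dx": 0.2, "dy": -0.28, "dz": 0, "spin": 0}
    - {"claw": 0.4, "dx": 0.28, "dy": -0.4, "dz": 0, "spin": 0}
    - {"claw": 0.4, "dx": 0.36, "dy": -0.52, "dz": 0, "spin": 0}
    - {"claw": 0.4, "dx": 0.44, "dy": -0.63, "dz": 0, "spin": 0}
    - {"claw": 0.4, "dx": 0.5, "dy": -0.73, "dz": 0, "spin": 0}
    - {"claw": 0.4, "dx": 0.54, "dy": -0.78, "dz": 0, "spin": 0}

```text
time_s: 21.3
position: [0.5303, 0.0489, 0.1818]
eef_rot: [-0.001, 0.953, 0.302, -0.001]
force: [0.5, -1.1, -3.4]
opening: 0.063
gripper_force: 67.1
```

Run:
```python
from h import *
go((.5315,.0776,.12,-55))
```

```text
now [0.5303 0.0489 0.1818] -54.86 tilt [-0.0031  0.0006] F [ 0.5 -1.1 -3.4] open 0.063 t 21.3
(0.5315, 0.0776, 0.12, -55) [ 0.059 -0.075  0.206] 0.003
```

Call:
play_rows:
  series:
    - {"claw": 0.4, "dx": 0.059, "dy": -0.075, "dz": 0, "spin": 0}
    - {"claw": 0.4, "dx": 0.059, "dy": -0.075, "dz": 0, "spin": 0}
    - {"claw": 0.4, "dx": 0.059, "dy": -0.075, "dz": 0.04, "spin": 0}
    - {"claw": 0.4, "dx": 0.059, "dy": -0.075, "dz": 0.12, "spin": 0}
    - {"claw": 0.4, "dx": 0.059, "dy": -0.075, "dz": 0.19, "spin": 0}
    - {"claw": 0.4, "dx": 0.059, "dy": -0.075, "dz": 0.19, "spin": 0}
    - {"claw": 0.4, "dx": 0.059, "dy": -0.075, "dz": 0.19, "spin": 0}
    - {"claw": 0.4, "dx": 0.059, "dy": -0.075, "dz": 0.19, "spin": 0}

```text
time_s: 21.97
position: [0.5338, 0.0737, 0.1268]
eef_rot: [0.0, 0.954, 0.301, 0.0]
force: [0.1, -0.3, -2.7]
opening: 0.0634
gripper_force: 67.5
```

Run:
```python
from chk import *
z=sensors.read_state()["position"][2]
chk("w",(.5315,.0776),.032,.07,z-.0354,"k6")
go((.5315,.0776,z,-55))
```

```text
now [0.5338 0.0737 0.1268] -55.0 tilt [ 0.0002 -0.    ] F [ 0.1 -0.3 -2.7] open 0.0634 t 21.97
now [0.5342 0.0739 0.1274] -54.99 tilt [0.0017 0.0001] F [-0.8  0.3 -2.4] open 0.0632 t 22.07
(0.5315, 0.0776, np.float64(0.12679323864030126), -55) [-0.    -0.015  0.002] 0.0
```

View pics/k6.png

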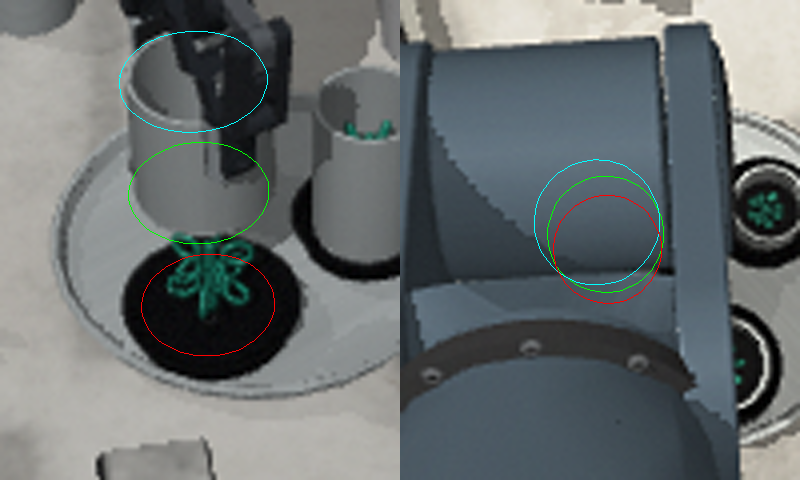

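The held flask and base both appear ~2–5 px right of their models, so the grasp is centred. Only the TCP needs a 4.6 mm shift along tool -y.

Call:
play_rows:
  series:
    - {"claw": 0.4, "dx": 0, "dy": -0.015, "dz": 0, "spin": 0}
    - {"claw": 0.4, "dx": 0, "dy": -0.015, "dz": 0, "spin": 0}
    - {"claw": 0.4, "dx": 0, "dy": -0.015, "dz": 0, "spin": 0}
    - {"claw": 0.4, "dx": 0, "dy": -0.015, "dz": 0, "spin": 0}

```text
time_s: 22.4
position: [0.5311, 0.0777, 0.1266]
eef_rot: [0.0, 0.954, 0.301, 0.0]
force: [0.5, -0.1, -3.2]
opening: 0.0633
gripper_force: 67.5
```

Run:
```python
from h import *
go((.5315,.0776,.0434,-55))
```

```text
now [0.5311 0.0777 0.1266] -54.97 tilt [ 0.0005 -0.    ] F [ 0.5 -0.1 -3.2] open 0.0633 t 22.4
(0.5315, 0.0776, 0.0434, -55) [0.001 0.001 0.277] 0.001
```

Call:
play_rows:
  series:
    - {"claw": 0.4, "dx": 0.001, "dy": 0.001, "dz": 0.03, "spin": 0}
    - {"claw": 0.4, "dx": 0.001, "dy": 0.001, "dz": 0.07, "spin": 0}
    - {"claw": 0.4, "dx": 0.001, "dy": 0.001, "dz": 0.11, "spin": 0}
    - {"claw": 0.4, "dx": 0.001, "dy": 0.001, "dz": 0.15, "spin": 0}
    - {"claw": 0.4, "dx": 0.001, "dy": 0.001, "dz": 0.18, "spin": 0}
    - {"claw": 0.4, "dx": 0.001, "dy": 0.001, "dz": 0.21, "spin": 0}
    - {"claw": 0.4, "dx": 0.001, "dy": 0.001, "dz": 0.225, "spin": 0}
    - {"claw": 0.4, "dx": 0.001, "dy": 0.001, "dz": 0.225, "spin": 0}

```text
time_s: 23.07
position: [0.531, 0.0775, 0.0577]
eef_rot: [-0.0, 0.954, 0.301, -0.001]
force: [-0.6, 0.9, -2.6]
opening: 0.0634
gripper_force: 67.5
```

Run:
```python
from h import *
go((.5315,.0776,.0425,-55))
```

```text
now [0.531  0.0775 0.0577] -54.99 tilt [-0.0016 -0.0001] F [-0.6  0.9 -2.6] open 0.0634 t 23.07
(0.5315, 0.0776, 0.0425, -55) [0.002 0.001 0.051] 0.0
```

Call:
play_rows:
  series:
    - {"claw": 0.4, "dx": 0.001, "dy": 0.001, "dz": 0.012, "spin": 0}
    - {"claw": 0.4, "dx": 0.001, "dy": 0.001, "dz": 0.024, "spin": 0}
    - {"claw": 0.4, "dx": 0.001, "dy": 0.001, "dz": 0.036, "spin": 0}
    - {"claw": 0.4, "dx": 0.001, "dy": 0.001, "dz": 0.046, "spin": 0}
    - {"claw": 0.4, "dx": 0.001, "dy": 0.001, "dz": 0.052, "spin": 0}
    - {"claw": 0.4, "dx": 0.001, "dy": 0.001, "dz": 0.052, "spin": 0}
    - {"claw": 0.4, "dx": 0.001, "dy": 0.001, "dz": 0.052, "spin": 0}

```text
time_s: 23.65
position: [0.5327, 0.0778, 0.0437]
eef_rot: [0.0, 0.954, 0.301, 0.001]
force: [3.3, 2.7, 1.2]
opening: 0.0632
gripper_force: 68.1
```

Call:
play_rows:
  series:
    - {"claw": 0.4, "dx": 0, "dy": 0, "dz": 0.004, "spin": 0}
    - {"claw": 0.4, "dx": 0, "dy": 0, "dz": 0.006, "spin": 0}
    - {"claw": 0.4, "dx": 0, "dy": 0, "dz": 0.006, "spin": 0}
    - {"claw": 0.4, "dx": 0, "dy": 0, "dz": 0.006, "spin": 0}

```text
time_s: 23.98
position: [0.533, 0.0779, 0.0433]
eef_rot: [0.0, 0.954, 0.301, 0.001]
force: [-3.8, 5.3, 21.1]
opening: 0.0635
gripper_force: 70.1
```

Seated (21 N up at the expected height). Release and withdraw.

Call:
play_rows:
  series:
    - {"claw": 0.77, "dx": 0, "dy": 0, "dz": 0, "spin": 0}
    - {"claw": 0.79, "dx": 0, "dy": 0, "dz": 0, "spin": 0}
    - {"claw": 0.82, "dx": 0, "dy": 0, "dz": 0, "spin": 0}
    - {"claw": 0.92, "dx": 0, "dy": 0, "dz": 0, "spin": 0}
    - {"claw": 0.92, "dx": 0, "dy": 0, "dz": 0, "spin": 0}
    - {"claw": 0.92, "dx": 0, "dy": 0, "dz": 0, "spin": 0}

```text
time_s: 24.48
position: [0.5318, 0.0774, 0.0412]
eef_rot: [-0.0, 0.954, 0.301, -0.0]
force: [0.1, 0.2, 1.4]
opening: 0.0789
gripper_force: 0.0
```

Call:
play_rows:
  series:
    - {"claw": 0.92, "dx": 0, "dy": 0, "dz": -0.04, "spin": 0}
    - {"claw": 0.92, "dx": 0, "dy": 0, "dz": -0.12, "spin": 0}
    - {"claw": 0.92, "dx": 0, "dy": 0, "dz": -0.22, "spin": 0}
    - {"claw": 0.92, "dx": 0, "dy": 0, "dz": -0.32, "spin": 0}
    - {"claw": 0.92, "dx": 0, "dy": 0, "dz": -0.42, "spin": 0}
    - {"claw": 0.92, "dx": 0, "dy": 0, "dz": -0.52, "spin": 0}
    - {"claw": 0.92, "dx": 0, "dy": 0, "dz": -0.6, "spin": 0}
    - {"claw": 0.92, "dx": 0, "dy": 0, "dz": -0.6, "spin": 0}

```text
time_s: 25.15
position: [0.5337, 0.0776, 0.2272]
eef_rot: [0.001, 0.954, 0.301, 0.004]
force: [-0.1, -1.0, -0.0]
opening: 0.0783
gripper_force: 0.0
```

Call:
play_rows:
  series:
    - {"claw": 0.92, "dx": 0.4, "dy": -0.6, "dz": 0, "spin": 0}
    - {"claw": 0.92, "dx": 0.4, "dy": -0.6, "dz": 0, "spin": 0}
    - {"claw": 0.92, "dx": 0.4, "dy": -0.6, "dz": 0, "spin": 0}
    - {"claw": 0.92, "dx": 0.4, "dy": -0.6, "dz": 0, "spin": 0}
    - {"claw": 0.92, "dx": 0.4, "dy": -0.6, "dz": 0, "spin": 0}
    - {"claw": 0.92, "dx": 0.4, "dy": -0.6, "dz": 0, "spin": 0}
    - {"claw": 0.92, "dx": 0.4, "dy": -0.6, "dz": 0, "spin": 0}
    - {"claw": 0.92, "dx": 0.4, "dy": -0.6, "dz": 0, "spin": 0}

```text
time_s: 25.82
position: [0.5265, 0.2936, 0.2212]
eef_rot: [0.0, 0.954, 0.301, -0.0]
force: [-0.2, -0.4, 0.2]
opening: 0.079
gripper_force: 0.0
```

Run:
```python
from fit import *
go()
fs=viewer.grab_frame("side");ft=viewer.grab_frame("top")
for n,g,r,h in(("small",(.5522,-.0161),.022,.068),("tall",(.4613,.0129),.027,.093),("wide",(.5315,.0776),.032,.078),("collar",(.661,-.147),.027,.036),("beaker",(.442,-.136),.028,.062)): print(n,g,fitrim([ft],g,r,h))
a=cv2.resize(fs["color"][160:310,220:370,::-1],(400,400),interpolation=cv2.INTER_CUBIC)
b=cv2.resize(ft["color"][160:280,270:390,::-1],(400,400),interpolation=cv2.INTER_CUBIC)
cv2.imwrite("pics/k7.png",np.hstack([a,b]))
```

```text
now [0.5265 0.2936 0.2212] -54.92 tilt [-0.0005 -0.0006] F [-0.2 -0.4  0.2] open 0.079 t 25.82
small (0.5522, -0.0161) (array([ 0.5475, -0.0172]), np.float64(136.0))
tall (0.4613, 0.0129) (array([0.4617, 0.0072]), np.float64(134.8))
wide (0.5315, 0.0776) (array([0.5265, 0.0709]), np.float64(135.2))
collar (0.661, -0.147) (array([ 0.656 , -0.1385]), np.float64(134.8))
beaker (0.442, -0.136) (array([ 0.4399, -0.1345]), np.float64(108.1))
```

View pics/k7.png

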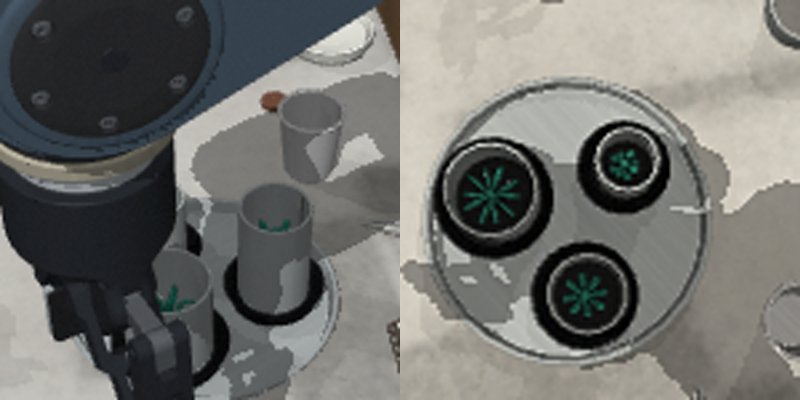

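The top crop shows all three rims concentric in their bases, at (625,160), (585,295) and (490,195), each with its tree in the middle. The contact heights match the seats, the beaker stands in place, and the collar's fit is unchanged. Handing in.

```bash
python3 -c "
from rig import job
print(job.sign_off())"
```

```text
the job is handed in; nothing more can be done
None
```

I handed the job in at about 26 s: all three grey flasks are lowered over their own trees and released, standing upright on their seats as far as the contact heights and final pictures show; the sign-off returned no verdict. The collar, beaker and yellow look-alikes were left alone.

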